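Open the stock chest's combination lock and hold its shackle out

ROBOT

A 7-joint arm with a two-finger parallel gripper is mounted at the origin on the work surface. World frame = base frame: x ahead of the robot, y to its left, z up, the work surface at z = 0. Lengths are in m, angles in rad, forces in N, time in s.
With the tool pointing down it reaches from about 0.4 to 0.9 m from the base axis. Payload 5.6 kg.
Tool frame: the origin (TCP) lies on the centre line of the jaws, within the pads' length; the fingertips stand 8 mm ahead of it and the grasp point (between the pads) lies 11 mm behind it; z points along the fingers, y is the line along which they close (so a half turn about z gives the same grasp; the last joint's range is limited). The gripper opens to 92 mm and grips with 3 to 60 N. Pads are 20 mm wide; open, the fingers measure 128 mm over their backs; the gripper's body (75 mm by 189 mm) begins 69 mm behind the grasp point.
Start: joints at [-1.249, 0.468, -0.012, 1.603, 0.006, 1.071, -0.056], TCP at [0.232, 0.607, 0.195] pointing down, gripper open.
Joint ranges: [-2.53, 2.53], [-0.31, 2.02], [-1.57, 1.55], [0.28, 2.44], [-1.29, 4.43], [0.15, 1.84], [-2.92, 2.92]. Speed limits (rad/s): [2.57, 2.57, 3.14, 3.14, 3.14, 3.14, 3.14].

INTERFACE

Orientations are given as a rotation vector (axis times angle).
In Python, from plant import sensors, vision, close_job gives the robot as it stands.
- The arm moves only by the shell command python3 -m crank 'ROWS' [FORCE]. ROWS is JSON, one flat list of numbers, 7 for each row, row after row: the opening, from -1 (shut) to 1 (fully open), then the shift along the tool's x, y, z normalised to -1 to 1, where 1 is 0.25 m, then the turn, a rotation vector about the tool's x, y, z normalised to -1 to 1, where 1 is 45 degrees. A call has 1 to 10 rows; each row is the pose to reach, as a shift and turn from the pose commanded when the call began, along the tool's axes at that moment; what a row does not reach only later rows make up. A row lasts 1/12 s, in which the tool goes at most 41.7 mm and 7.16 degrees, less where a joint would pass 70% of its speed; a pose out of reach is approached as far as the arm can. A call with a number of a shift or a turn outside -1 to 1 is refused whole. A call with a gripper value outside its range is refused whole. The fingers move at their own pace and stop on an object; FORCE is the grip in N (left out, the last holds). Time passes only in rows, so rows that repeat a pose let the fingers close. It gives the time, the measured TCP pose, the force, the opening and the grip force at its end, in the units of the state.
- sensors.get_state(): the state, without advancing time (a new reading comes with each control period).
- vision.camera(name): name is "side" or "top"; returns the picture (400x640x3 uint8, blue, green, red); there is no depth.
- vision.calibration(name): a dict with "K" (3x3 intrinsics, pixels), "camera_from_world" (4x4, takes a point from world to camera coordinates). Camera axes: x right, y down, z forward; pixel columns grow to the right and rows downward; lengths in m; the calibration is good to about 2 mm. A picture is of the moment at which its call begins. calibration takes no time and is no camera call.
- close_job(): hands the job in; it is judged then, once.
The state is a dict: "time": time; "q": joint angles; "joint_vel": joint speeds; "effort": joint torques, N m; "ee_pos": TCP position; "orientation": TCP orientation; "contact_force": force on the tool from outside, world axes, zero at the start; "torque": the same for the moment, N m; "width": finger opening in m; "gripper_force": force on a finger pad.
Only numpy, scipy, OpenCV 4.12 (cv2) and the standard library are available. Lean on these libraries where they do the work, as an engineer would, in place of code of your own. Each camera call takes 0.05 s, during which the arm holds its last target. There are 200 camera calls.

TASK

Open the combination lock on the lid of the steel stock chest: first press its spring plunger all the way down to the stop and let it come back up, then turn the dial, feeling its notches click, until the pointed nose rests in the notch at the raised index bar, facing the shackle. Then take the shackle by its crossbar, pull it straight out as far as it goes, and finish while still holding it there fully open, as its spring would pull it shut. Leave the loose things on and around the chest where they are.

Things in the scene. Friction and masses are not known exactly. Their poses are not given: they have to be found in the camera images.
- lock: Grey steel chest, 60 mm high, fixed, a brass combination lock lying flat on its lid. Origin on the bench under the dial's axis; z up. Lock case: x -45 to 45, y -50 to 105, top at z 96 mm; its U-shaped shackle sticks out at the -y end. Chest: x -72 to 152, y -62 to 132 mm: the crossbar stands free beyond its edge. Raised index bar (open mark): on the case at y = -37 mm; dots mark other notches.
- dial (a joint): Dial angle (rad), counter-clockwise from above positive, stops at -0.7 and 2.9. 0: nose points along the lock's -y at the index bar, the open notch. Notches every 0.524 (30 degrees): a sprung pin takes about 0.1 N m to leave one and draws the let-go dial into the nearest. Starts two to four notches counter-clockwise of open: turn clockwise. The shackle is freed only within about 0.1 of 0.
- dial_top (a point): On the dial's axis at the top of its grip bar, 122 mm above the bench. The upright bar is 12 mm thick, 36 long, 20 high, on a disc 52 mm in diameter, 6 high; grip it across its thickness. One end has a pointed nose (tip 24 mm from the axis), the other is blunt (18 mm). y lies along the bar, nose at -y.
- plunger (a joint): How far the plunger is pressed (m): 0 up, 0.010 at its stop. Spring: about 4 N at first, 8 N at the stop; it rises again when let go. Pressed to the stop (beyond 0.0085) it drops a catch inside that stays down and frees the shackle.
- plunger_top (a point): Centre of the top of the plunger's round steel head (26 mm in diameter, 8 mm thick), at x = 0, y = +78 mm of the lock, 120 mm above the bench; z up. Presses straight down.
- shackle (a joint): How far the shackle is pulled out (m): 0 shut, 0.024 at its stop. It slides along the lock's -y. Spring drawing it shut: about 4 N shut, 7.5 N at the stop. It moves more than 3 mm only with the plunger's catch freed and the dial in the open notch.
- bow: The shackle's outer end, a steel bar 10 mm in diameter. Origin in the middle of the crossbar (straight for 32 mm along x), 78 mm above the bench, 69 mm out from the case when shut; axes as the lock's. Legs run from it along +y at x = -30 and 30 mm, 50 mm free between them; 52 mm are free between crossbar and chest, nothing is under the crossbar down to the bench.
- tub: Open white plastic tub, 140 mm in diameter, 75 high, loose on the bench at the lock's left; leave alone. Origin under its centre.
- jar: Small glass jar with a white cap, 42 mm in diameter, 50 high, loose on the chest's lid; leave alone. Origin under its centre.
- spool: Metal wire spool, 48 mm in diameter, 37 high, loose on the chest's lid; leave alone. Origin under its centre.
- lighter: Plastic lighter lying flat, 82 x 24 x 13 mm, loose on the bench; leave alone. Origin under its middle.
- firebrick: Piece of fire brick, 100 x 65 x 50 mm, loose on the bench at the lock's right; leave alone. Origin under its centre.
- bench_block: Steel bench block, 65 x 65 x 22 mm, loose on the bench at the lock's right; leave alone. Origin under its centre.
- scratch_brush: Hand brush lying on the bench at the far right; leave alone. Origin under its middle.

How it is judged:
By the outcome, as a careful person would: the job done as asked, in the order asked, and still so for the second after the job is handed in, while the arm keeps its last pose, push and grip.
It also fails if it takes over 72 s, if anything falls off the work surface, if the arm or the gripper's body presses on something with over 40 N, if the wrist force passes 120 N, or if a joint passes its speed limit or range.

## Working session

There is one attempt and no reset: what is moved stays moved. The work goes in short steps, Python scripts to look and compute and a shell command to move; the robot and the scene stay as the last step left them, time stands still between calls to the robot, and variables do not carry over. Pictures are saved under pics/ and viewed, at most 13 in all, crops included, and the job is handed in when it is done.

```bash
mkdir -p pics; ls; python3 - <<'E'
from plant import sensors, vision
import cv2
for n in("top","side"):
    cv2.imwrite(f"pics/{n}0.png",vision.camera(n)); c=vision.calibration(n); print(n,c)
print(sensors.get_state())
E
```

```text
pics
top {'K': array([[398.47919167,   0.        , 323.24700813],
       [  0.        , 398.47919167, 202.21212375],
       [  0.        ,   0.        ,   1.        ]]), 'camera_from_world': array([[ 0.02412157, -0.99958456,  0.01577499, -0.06269205],
       [-0.99108471, -0.02597872, -0.13067595,  0.54647183],
       [ 0.13103147, -0.01248224, -0.99129963,  0.9886742 ],
       [ 0.        ,  0.        ,  0.        ,  1.        ]])}
side {'K': array([[389.61648846,   0.        , 323.94192038],
       [  0.        , 389.61648846, 200.08935826],
       [  0.        ,   0.        ,   1.        ]]), 'camera_from_world': array([[ 0.69272864, -0.72118905,  0.00365864, -0.39990821],
       [-0.53924831, -0.52132312, -0.66138753,  0.3312998 ],
       [ 0.47889277,  0.45618917, -0.75003544,  0.84118038],
       [ 0.        ,  0.        ,  0.        ,  1.        ]])}
{'time': 0.1, 'q': array([-1.24904423,  0.46829   , -0.01163334,  1.60354984,  0.00600963,
        1.07139872, -0.05630945]), 'joint_vel': array([ 1.02324640e-03, -2.80699343e-03, -3.04902624e-04, -1.49360215e-03,
       -7.02091788e-06,  1.21401455e-03,  1.34396413e-03]), 'effort': array([ 9.42392217e-04, -5.21642661e+01, -1.24059318e-02, -2.44369394e+01,
       -5.68592967e-02,  1.40333298e-02,  5.66283404e-05]), 'ee_pos': array([0.23171413, 0.60668678, 0.19442749]), 'orientation': array([-5.69811888e-01, -3.08929863e+00,  2.51448517e-03]), 'contact_force': array([-0.00958922,  1.27583694,  0.11644499]), 'torque': array([-0.0599934 ,  0.0012704 , -0.05681863]), 'gripper_force': 0.0, 'width': 0.09241783118846195}
```

View pics/top0.png

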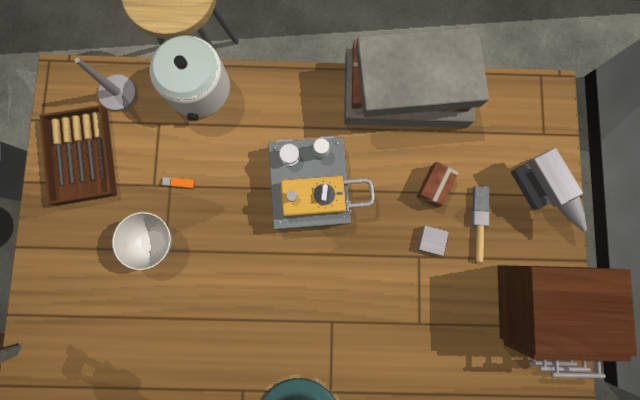

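View pics/side0.png

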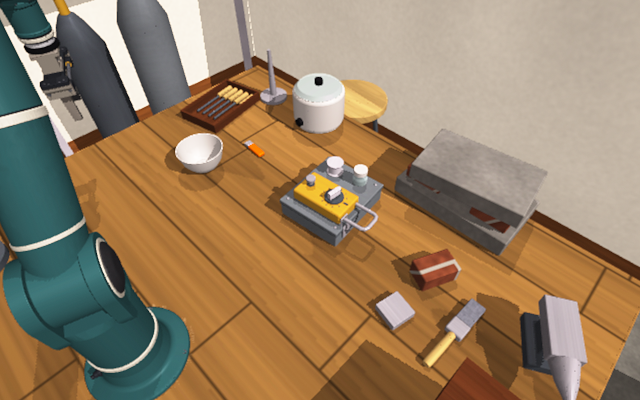

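The top view shows the lock with the plunger at about (292,197), the dial at (325,194) and the crossbar at (372,193). In the side view they are at about (311,181), (334,196) and (370,218). Next I'll enlarge crops of both.

```bash
python3 - <<'E'
import cv2
a=cv2.imread("pics/top0.png")[130:235,260:385]; cv2.imwrite("pics/tc.png",cv2.resize(a,None,fx=5.6,fy=5.6,interpolation=cv2.INTER_CUBIC))
a=cv2.imread("pics/side0.png")[150:250,275:390]; cv2.imwrite("pics/sc.png",cv2.resize(a,None,fx=6,fy=6,interpolation=cv2.INTER_CUBIC))
E
```

```text
(no output)
```

View pics/tc.png

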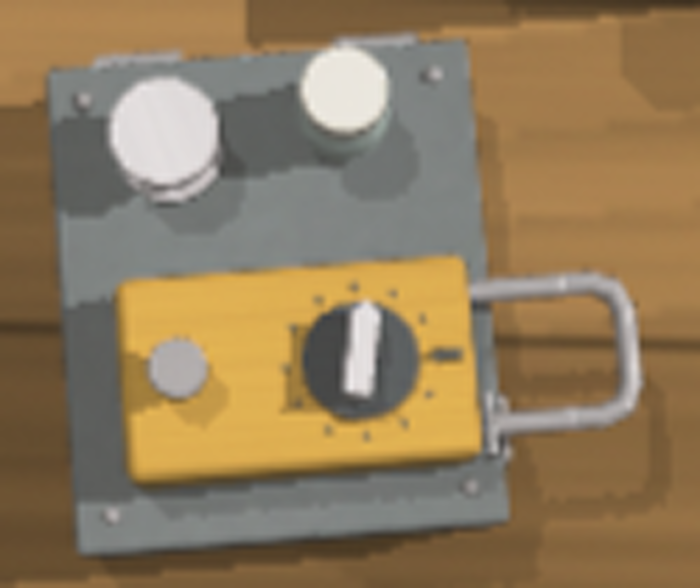

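View pics/sc.png

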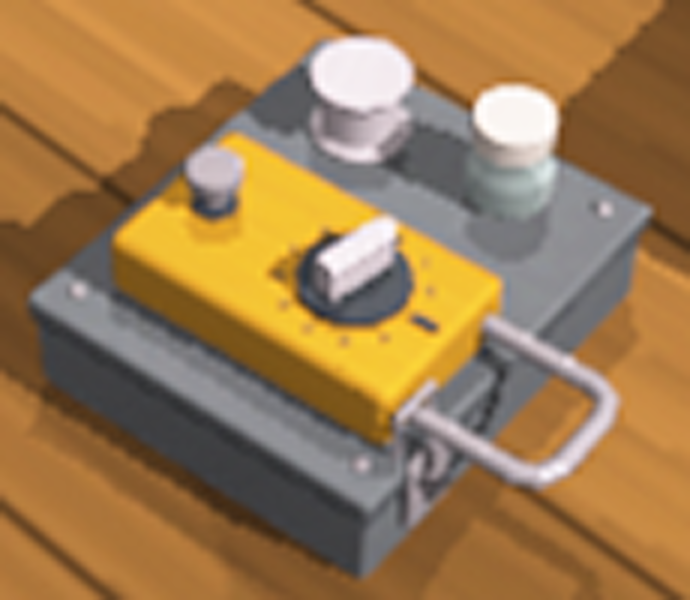

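The crops show the nose pointing about 85–90° counter-clockwise of the index bar, so three notches. I'll fit the lock pose from points in both crops.

```bash
cat >h.py <<'E'
import numpy as np
from plant import sensors, vision
from scipy.spatial.transform import Rotation as R
LOCK=None
def proj(n,P):
    c=vision.calibration(n); P=np.atleast_2d(P); p=(c["camera_from_world"]@np.c_[P,np.ones(len(P))].T)[:3]
    p=c["K"]@p; return (p[:2]/p[2]).T
def w(l,P):
    P=np.atleast_2d(np.array(P,float))/1000; r=R.from_euler('z',l[2]).as_matrix()
    return P@r.T+[l[0],l[1],0]
E
python3 - <<'E'
from h import *
from scipy.optimize import least_squares
T=[(178,368,0,78,120),(118,283,45,105,96),(465,258,45,-50,96),(482,455,-45,-50,96),(132,485,-45,105,94),(632,350,0,-122,80),(361,360,0,0,102),
(50,72,152,132,60),(466,42,152,-62,60),(508,520,-72,-62,60),(80,553,-72,132,60),(445,355,0,-37,97)]
S=[(214,163,0,78,120),(354,280,0,0,102),(30,310,-72,132,60),(365,515,-72,-62,60),(652,212,152,-62,60),(426,323,0,-37,97),(115,243,-45,105,96)]
T=np.array(T,float);S=np.array(S,float)
tp=(T[:,:2]+.5)/5.6-.5+[260,130]; sp=(S[:,:2]+.5)/6-.5+[275,150]
f=lambda l:(proj("top",w(l,T[:,2:]))-tp)
g=lambda l:(proj("side",w(l,S[:,2:]))-sp)
for nm,fn in (("top",lambda l:f(l).ravel()),("side",lambda l:g(l).ravel()),("both",lambda l:np.r_[f(l).ravel(),g(l).ravel()])):
    r=least_squares(fn,[.6,0,0],loss='soft_l1'); print(nm,r.x)
l=r.x;print(f(l).round(1).tolist(),g(l).round(1).tolist())
# dial angle from nose/blunt ends at z 122 in top
P=lambda a:w(l,[[24*np.sin(a),-24*np.cos(a),122],[-18*np.sin(a),18*np.cos(a),122]])
for k in (2,3,4): print(k,((proj("top",P(k*.5236))-[260,130]+.5)*5.6-.5).round(0).tolist())
E
```

```text
top [ 0.55897606 -0.04978964  0.10274674]
side [ 0.55919349 -0.05290713  0.10670181]
both [ 0.55923577 -0.05071658  0.103881  ]
[[0.4, 0.1], [-0.6, -0.7], [0.8, -1.0], [0.9, 0.3], [-0.6, 0.0], [1.0, -0.5], [0.5, 0.1], [-0.5, -0.6], [0.7, -0.7], [1.0, 0.6], [-0.3, 0.8], [0.6, 0.2]] [[-0.4, 0.9], [-0.2, -0.5], [-1.4, -1.9], [0.1, -0.4], [-0.1, -0.7], [-0.7, 0.2], [-2.3, -1.1]]
2 [[389.0, 303.0], [346.0, 392.0]]
3 [[360.0, 298.0], [368.0, 396.0]]
4 [[332.0, 307.0], [389.0, 388.0]]
```

```bash
cat >>h.py <<'E'
L=np.array([.5592,-.0507,.1039])
def go(P,ydir=None):
    """P lock mm for TCP; ydir: tool y angle in lock frame (deg, mod 180), tool down. prints needed normalised shift/turn"""
    s=sensors.get_state(); C=R.from_rotvec(s["orientation"]); d=w(L,P)[0]-s["ee_pos"]
    M=C.as_matrix(); th=np.arctan2(M[1,1],M[0,1])
    print("shift",(C.inv().apply(d)/.25).round(4),"tooly(lock deg)",round(np.degrees(th-L[2]),2),"tilt",M[:,2].round(4))
    if ydir is not None:
        e=(np.degrees(L[2]-th)+ydir+90)%180-90
        y=np.array([np.cos(th+np.radians(e)),np.sin(th+np.radians(e)),0]); z=np.array([0,0,-1.])
        D=R.from_matrix(np.c_[np.cross(y,z),y,z])
        print("turn",(np.degrees((C.inv()*D).as_rotvec())/45).round(4))
    p=s["ee_pos"]-[L[0],L[1],0]; print("TCP in lock mm",(R.from_euler('z',-L[2]).apply(p)*1e3).round(1),"F",s["contact_force"].round(1),"T",s["torque"].round(2),"w",round(s["width"],4),"gf",s["gripper_force"],"t",s["time"],"q",s["q"].round(2))
E
python3 - <<'E'
from h import *; import cv2
go([0,78,175],90)
a=cv2.imread("pics/top0.png")[178:212,305:350]; b=cv2.imread("pics/side0.png")[178:212,312:357]
cv2.imwrite("pics/d.png",np.hstack([cv2.resize(i,None,fx=8,fy=8,interpolation=cv2.INTER_NEAREST) for i in(a,b)]))
E
```

```text
shift [-2.0209 -1.7107  0.0807] tooly(lock deg) 63.15 tilt [-5.0e-04 -1.5e-03 -1.0e+00]
turn [-2.000e-03 -3.000e-04 -5.968e-01]
TCP in lock mm [-257.5  687.8  194.4] F [-0.   1.3  0.1] T [-0.06  0.   -0.06] w 0.0924 gf 0.0 t 0.1 q [-1.25  0.47 -0.01  1.6   0.01  1.07 -0.06]
```

View pics/d.png

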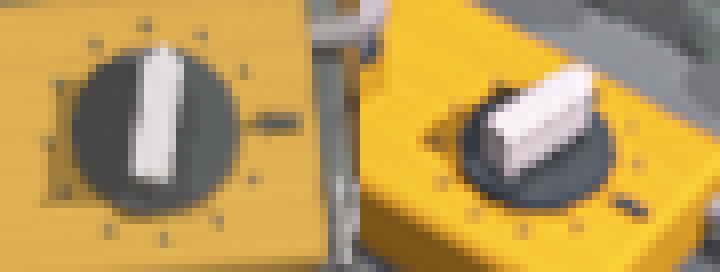

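The nose is at about 78–85° (third notch). I'll start the approach with the fingers shut.

```bash
python3 -m crank '[-1,-1,-0.85,0,0,0,-0.6, -1,-1,-0.85,0,0,0,-0.6, -1,-1,-0.85,0,0,0,-0.6, -1,-1,-0.85,0,0,0,-0.6, -1,-1,-0.85,0,0,0,-0.6, -1,-1,-0.85,0,0,0,-0.6, -1,-1,-0.85,0,0,0,-0.6, -1,-1,-0.85,0,0,0,-0.6, -1,-1,-0.85,0,0,0,-0.6, -1,-1,-0.85,0,0,0,-0.6]' 20; python3 -c "
from h import *
go([0,78,160],90)"
```

```text
time: 0.93
ee_pos: [0.3907, 0.3174, 0.1952]
orientation: [0.159, -3.138, 0.001]
contact_force: [0.4, 1.5, 0.1]
width: 0.0276
gripper_force: 0.0
shift [-0.5206 -1.221   0.1415] tooly(lock deg) 89.86 tilt [ 0.e+00 -4.e-04 -1.e+00]
turn [-0.0006 -0.     -0.0032]
TCP in lock mm [-129.4  383.6  195.2] F [0.4 1.5 0.1] T [0.11 0.06 0.01] w 0.0276 gf 0.0 t 0.9333 q [-0.75  0.22  0.    1.96 -0.    0.96  0.92]
```

```bash
python3 -m crank '[-1,-0.5,-1,0,0,0,0, -1,-0.5,-1,0,0,0,0, -1,-0.5,-1,0,0,0,0, -1,-0.5,-1,0,0,0,0, -1,-0.5,-1,0,0,0,0, -1,-0.5,-1,0,0,0,0, -1,-0.5,-1,0,0,0,0, -1,-0.5,-1,0,0,0,0, -1,-0.5,-1,0,0,0,0, -1,-0.5,-1,0,0,0,0]'; python3 -c "
from h import *
go([0,78,145],90)"
```

```text
time: 1.77
ee_pos: [0.5398, 0.0864, 0.1948]
orientation: [0.171, -3.136, -0.001]
contact_force: [-0.4, 2.0, 0.6]
width: 0.0002
gripper_force: 0.0
shift [-0.0192 -0.2419  0.1989] tooly(lock deg) 90.29 tilt [-1.2e-03  8.0e-04 -1.0e+00]
turn [ 0.0012 -0.0014  0.0065]
TCP in lock mm [ -5.1 138.4 194.8] F [-0.4  2.   0.6] T [ 0.08  0.04 -0.03] w 0.0002 gf 0.0 t 1.7667 q [-0.36  0.29  0.17  1.87 -0.06  0.99  1.52]
```

```bash
python3 -m crank '[-1,-0.02,-0.242,0.1,0,0,0, -1,-0.02,-0.242,0.2,0,0,0, -1,-0.02,-0.242,0.2,0,0,0, -1,-0.02,-0.242,0.2,0,0,0, -1,-0.02,-0.242,0.2,0,0,0]'; python3 - <<'E'
from h import *; import cv2
go([0,78,130],90)
a=vision.camera("top")[130:235,260:385]; b=vision.camera("side")[135:240,260:385]
cv2.imwrite("pics/p.png",np.hstack([cv2.resize(i,None,fx=3.2,fy=3.2,interpolation=cv2.INTER_CUBIC) for i in(a,b)]))
E
```

```text
time: 2.18
ee_pos: [0.5518, 0.0273, 0.1455]
orientation: [-0.172, 3.137, 0.002]
contact_force: [0.2, 0.2, 0.2]
width: 0.0004
gripper_force: 0.0
shift [ 0.0029 -0.0014  0.062 ] tooly(lock deg) 90.33 tilt [-0.      0.0013 -1.    ]
turn [0.0016 0.0001 0.0074]
TCP in lock mm [  0.7  78.3 145.5] F [0.2 0.2 0.2] T [0.03 0.01 0.03] w 0.0004 gf 0.0 t 2.1833 q [-0.27  0.36  0.19  1.9  -0.09  0.89  1.65]
```

View pics/p.png

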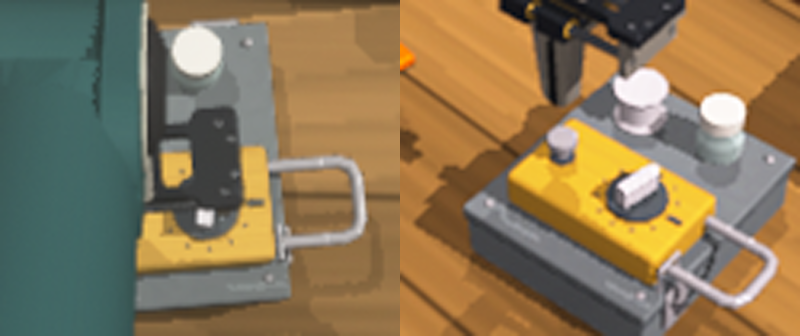

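The side view shows the shut fingertips (560,103) straight above the plunger (562,133). Pressing now.

```bash
python3 -m crank '[-1,0.003,0,0.05,0,0,0, -1,0.003,0,0.08,0,0,0, -1,0.003,0,0.095,0,0,0, -1,0.003,0,0.095,0,0,0]'; python3 -m crank '[-1,0,0,0.01,0,0,0, -1,0,0,0.015,0,0,0, -1,0,0,0.015,0,0,0]';  python3 -c "
from h import *
go([0,78,118])"
```

```text
time: 2.62
ee_pos: [0.5506, 0.0253, 0.1211]
orientation: [0.169, -3.136, -0.0]
contact_force: [0.7, -0.1, -0.6]
width: 0.0004
gripper_force: 0.0
time: 2.87
ee_pos: [0.5512, 0.0245, 0.1179]
orientation: [-0.167, 3.137, 0.0]
contact_force: [-0.1, 0.2, -0.0]
width: 0.0003
gripper_force: 0.0
shift [-0.0005  0.0094 -0.0005] tooly(lock deg) 90.15 tilt [ 2.e-04  0.e+00 -1.e+00]
TCP in lock mm [-1.000e-01  7.570e+01  1.179e+02] F [-0.1  0.2 -0. ] T [ 0.04  0.05 -0.  ] w 0.0003 gf 0.0 t 2.8667 q [-0.26  0.4   0.19  1.92 -0.1   0.83  1.66]
```

No force where contact was expected, so I'll look.

```bash
python3 - <<'E'
from h import *; import cv2
b=vision.camera("side")[145:215,275:360]
cv2.imwrite("pics/p2.png",cv2.resize(b,None,fx=8,fy=8,interpolation=cv2.INTER_CUBIC))
print([((proj("side",w(L,P))[0]-[275,145])*8).round() for P in ([0,78,120],[0,78,110],[0,76,110])])
E
```

```text
[array([279., 261.]), array([280., 282.]), array([284., 285.])]
```

View pics/p2.png

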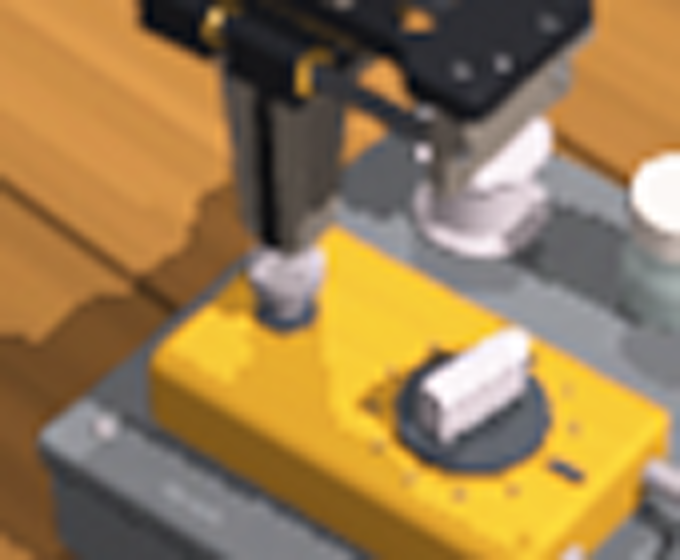

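The plunger head is still up (head at (287,265)), with the fingertips' lower end near (285,245). They haven't touched yet, so I'll go on down in small steps, watching the force.

```bash
python3 -m crank '[-1,0,0.009,0.008,0,0,0, -1,0,0.009,0.008,0,0,0]';python3 -m crank '[-1,0,0,0.008,0,0,0, -1,0,0,0.008,0,0,0]'; python3 -m crank '[-1,0,0,0.008,0,0,0, -1,0,0,0.008,0,0,0]';  python3 -c "
from h import *
go([0,78,118])"
```

```text
time: 3.08
ee_pos: [0.5508, 0.0272, 0.1157]
orientation: [0.167, -3.137, -0.0]
contact_force: [-1.5, -0.5, 0.0]
width: 0.0001
gripper_force: 0.0
time: 3.25
ee_pos: [0.5507, 0.0267, 0.1135]
orientation: [0.167, -3.137, 0.0]
contact_force: [-0.2, -0.2, 0.2]
width: 0.0005
gripper_force: 0.0
time: 3.42
ee_pos: [0.5507, 0.0267, 0.1115]
orientation: [0.167, -3.137, 0.0]
contact_force: [0.4, -0.4, 0.4]
width: 0.0005
gripper_force: 0.0
shift [-0.0017  0.0007 -0.0261] tooly(lock deg) 90.14 tilt [-4.e-04 -1.e-04 -1.e+00]
TCP in lock mm [ -0.4  77.8 111.5] F [ 0.4 -0.4  0.4] T [0.04 0.04 0.03] w 0.0005 gf 0.0 t 3.4167 q [-0.26  0.41  0.19  1.93 -0.1   0.82  1.66]
```

```bash
for i in 1 2 3; do python3 -m crank '[-1,0,0,0.008,0,0,0, -1,0,0,0.008,0,0,0]' | egrep "pos|contact"; done
```

```text
ee_pos: [0.5507, 0.0267, 0.1094]
contact_force: [0.3, 0.5, 0.7]
ee_pos: [0.5507, 0.0267, 0.1075]
contact_force: [-0.8, 0.6, -0.3]
ee_pos: [0.5507, 0.0267, 0.1054]
contact_force: [0.5, -0.3, 0.6]
```

```bash
python3 - <<'E'
from h import *; import cv2
a=vision.camera("top");b=vision.camera("side"); cv2.imwrite("pics/T3.png",a);cv2.imwrite("pics/S3.png",b)
im=np.hstack([cv2.resize(a[100:225,225:350],(400,400),interpolation=cv2.INTER_CUBIC),cv2.resize(b[135:215,275:355],(400,400),interpolation=cv2.INTER_CUBIC)])
cv2.imwrite("pics/p3.png",im)
s=sensors.get_state(); p=s["ee_pos"]
for dz in(-.008,.011,.08): 
    q=p+[0,0,dz]; print(dz,(proj("top",q)[0]-[225,100])*3.2,(proj("side",q)[0]-[275,135])*5+[400,0])
E
```

```text
-0.008 [215.74665193 310.00185908] [575.23357359 242.84895167]
0.011 [214.18477264 306.31068289] [574.4035068 217.9298974]
0.08 [207.94813136 291.57168094] [571.18558915 121.32626711]
```

View pics/p3.png

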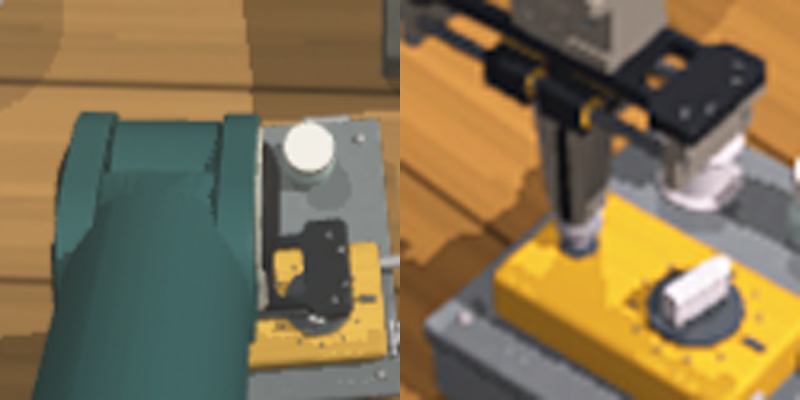

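The fingertips (578,222) are just above the plunger head (bright band 222–238), which is still up. They seem to sit about 15 mm higher than stated, so I'll continue down by force.

```bash
for i in 1 2 3 4; do python3 -m crank '[-1,0,0,0.006,0,0,0, -1,0,0,0.006,0,0,0]' | egrep "pos|contact"; done
```

```text
ee_pos: [0.5508, 0.0267, 0.1041]
contact_force: [0.3, 0.5, 0.0]
ee_pos: [0.5508, 0.0267, 0.1026]
contact_force: [-0.0, -0.4, 0.2]
ee_pos: [0.551, 0.0267, 0.1013]
contact_force: [0.3, 0.7, -0.3]
ee_pos: [0.551, 0.0267, 0.1]
contact_force: [-1.2, 0.5, 4.3]
```

Contact, with 4.3 N matching the plunger's spring. I'll press on to the stop.

```bash
for i in 1 2 3; do python3 -m crank '[-1,0,0,0.006,0,0,0, -1,0,0,0.012,0,0,0, -1,0,0,0.012,0,0,0]' | egrep "pos|contact"; done; python3 -m crank '[-1,0,0,0.006,0,0,0, -1,0,0,0.006,0,0,0]' | egrep "pos|contact"
```

```text
ee_pos: [0.551, 0.0267, 0.0972]
contact_force: [-1.7, -0.6, 5.0]
ee_pos: [0.5511, 0.0267, 0.0944]
contact_force: [-2.7, -0.9, 6.5]
ee_pos: [0.5511, 0.0267, 0.0915]
contact_force: [-2.1, -0.8, 7.4]
ee_pos: [0.5511, 0.0267, 0.0911]
contact_force: [-4.7, 0.3, 15.7]
```

That's the stop (7.4 to 15.7 N with hardly any movement). One small extra push, then lift and measure where the tips are.

```bash
python3 -m crank '[-1,0,0,0.004,0,0,0, -1,0,0,0.004,0,0,0, -1,0,0,0.004,0,0,0]' | egrep "pos|contact"; python3 -m crank '[-1,0,0,-0.03,0,0,0, -1,0,0,-0.08,0,0,0, -1,0,0,-0.16,0,0,0, -0.2,0,0,-0.24,0,0,0, -0.2,0,0,-0.24,0,0,0, -0.2,0,0,-0.24,0,0,0]' ; python3 -c "
from h import *
go([0,0,135],80)"
```

```text
ee_pos: [0.5512, 0.0268, 0.091]
contact_force: [-7.0, -0.4, 23.0]
time: 6.35
ee_pos: [0.5515, 0.0268, 0.149]
orientation: [-0.167, 3.135, 0.001]
contact_force: [0.0, -0.8, 0.0]
width: 0.0184
gripper_force: 0.0
shift [ 0.0026 -0.3117  0.056 ] tooly(lock deg) 90.14 tilt [ 2.1e-03  4.0e-04 -1.0e+00]
turn [0.0005 0.0027 0.2254]
TCP in lock mm [  0.4  77.9 149. ] F [ 0.  -0.8  0. ] T [0.07 0.01 0.02] w 0.0184 gf 0.0 t 6.35 q [-0.27  0.36  0.2   1.9  -0.09  0.89  1.65]
```

```bash
python3 -m crank '[-0.2,0.002,-0.16,0,0,0,0.15, -0.2,0.002,-0.31,0,0,0,0.22, -0.2,0.002,-0.312,0.03,0,0,0.225, -0.2,0.002,-0.312,0.03,0,0,0.225, -0.2,0.002,-0.312,0.03,0,0,0.225]' ; python3 - <<'E'
from h import *; import cv2
go([0,0,112],80)
b=vision.camera("side"); cv2.imwrite("pics/S4.png",b)
cv2.imwrite("pics/p4.png",cv2.resize(b[140:220,290:370],(600,600),interpolation=cv2.INTER_CUBIC))
p=sensors.get_state()["ee_pos"]
for dz in(.02,-.008): print([((proj("side",p+[0,dy,dz])[0]-[290,140])*7.5).round() for dy in (-.018,.018)])
E
```

```text
time: 6.77
ee_pos: [0.5576, -0.0505, 0.1393]
orientation: [-0.11, -3.137, -0.0]
contact_force: [0.1, 0.8, -0.3]
width: 0.0365
gripper_force: 0.0
shift [-0.0068 -0.0004  0.1092] tooly(lock deg) 80.03 tilt [-2.9e-03  4.0e-04 -1.0e+00]
turn [ 0.0002 -0.0037  0.0006]
TCP in lock mm [ -1.6   0.4 139.3] F [ 0.1  0.8 -0.3] T [-0.   -0.   -0.02] w 0.0365 gf 0.0 t 6.7667 q [-0.17  0.39  0.26  1.89 -0.12  0.88  1.64]
[array([364., 329.]), array([285., 275.])]
[array([362., 387.]), array([284., 333.])]
```

View pics/p4.png

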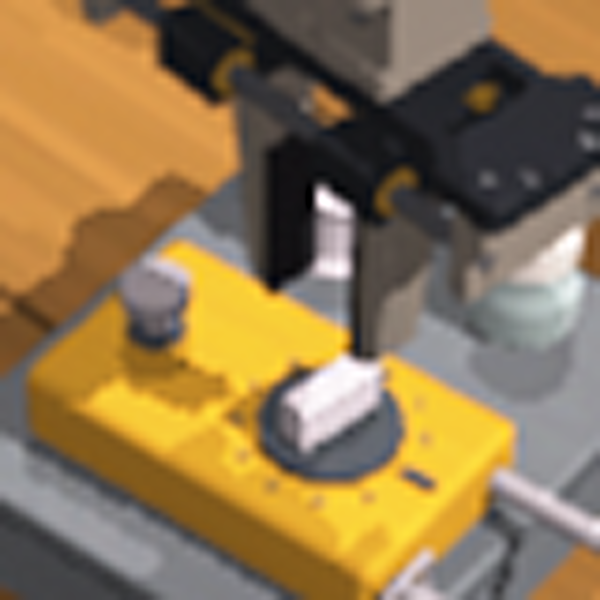

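The plunger is back up (155,280). The finger bottoms at (275,290) and (370,355) confirm that the tips stand about 20 mm above the reported TCP height. They straddle the bar, so I'll go down to tip height ≈105 mm (TCP ≈86).

```bash
python3 -m crank '[-0.2,-0.006,0,0.1,0,0,0, -0.2,-0.006,0,0.17,0,0,0, -0.2,-0.006,0,0.19,0,0,0, -0.2,-0.006,0,0.19,0,0,0]' |egrep "pos|cont"; python3 -m crank '[-0.2,0,0,0.01,0,0,0, -0.2,0,0,0.02,0,0,0, -0.2,0,0,0.02,0,0,0]' |egrep "pos|cont"; python3 -c "
from h import *
go([0,0,86],80)"
```

```text
ee_pos: [0.5589, -0.0496, 0.0918]
contact_force: [0.6, -0.3, 0.4]
ee_pos: [0.5606, -0.0508, 0.0888]
contact_force: [0.0, -1.2, 0.4]
shift [ 0.0056 -0.0002  0.0112] tooly(lock deg) 80.04 tilt [ 1.e-03  1.e-04 -1.e+00]
turn [0.0003 0.0013 0.0009]
TCP in lock mm [ 1.4 -0.2 88.8] F [ 0.  -1.2  0.4] T [-0.01  0.02  0.06] w 0.0365 gf 0.0 t 7.4 q [-0.16  0.46  0.24  1.92 -0.15  0.78  1.67]
```

Tips are at about 108 mm. I'll go down 2 mm more and close gently.

```bash
python3 -m crank '[-0.2,0.005,0,0.009,0,0,0, -0.2,0.005,0,0.009,0,0,0, -1,0.005,0,0.009,0,0,0, -1,0.005,0,0.009,0,0,0, -1,0.005,0,0.009,0,0,0, -1,0.005,0,0.009,0,0,0, -1,0.005,0,0.009,0,0,0, -1,0.005,0,0.009,0,0,0]' 15; python3 -c "
from h import *
go([0,0,86],80)"
```

```text
time: 8.07
ee_pos: [0.559, -0.0493, 0.0862]
orientation: [-0.109, -3.14, -0.003]
contact_force: [-0.7, 4.2, 1.8]
width: 0.0119
gripper_force: 15.0
shift [-0.0013 -0.0056  0.0008] tooly(lock deg) 80.09 tilt [-1.0e-04  1.7e-03 -1.0e+00]
turn [ 0.0021 -0.0003  0.0019]
TCP in lock mm [-0.1  1.4 86.2] F [-0.7  4.2  1.8] T [1.16 0.11 0.08] w 0.0119 gf 14.977538287639618 t 8.0667 q [-0.16  0.46  0.24  1.92 -0.15  0.78  1.67]
```

```bash
python3 -m crank '[-1,0,0.004,0,0,0,0, -1,0,0.004,0,0,0,0.12, -1,0,0.004,0,0,0,0.24, -1,0,0.004,0,0,0,0.36, -1,0,0.004,0,0,0,0.48, -1,0,0.004,0,0,0,0.6, -1,0,0.004,0,0,0,0.72, -1,0,0.004,0,0,0,0.84, -1,0,0.004,0,0,0,0.89, -1,0,0.004,0,0,0,0.89]' 35; python3 -c "
from h import *
go([0,0,86],0)"
```

```text
time: 8.9
ee_pos: [0.5596, -0.048, 0.0862]
orientation: [1.18, 2.911, 0.003]
contact_force: [0.5, 6.0, 0.9]
width: 0.0117
gripper_force: 35.0
shift [-0.0063 -0.0087  0.0008] tooly(lock deg) 39.92 tilt [ 8.0e-04  1.6e-03 -1.0e+00]
turn [ 0.0019 -0.0014  0.8871]
TCP in lock mm [ 0.7  2.6 86.2] F [0.5 6.  0.9] T [ 1.31 -0.04 -0.03] w 0.0117 gf 34.99062716960907 t 8.9 q [-0.3   0.48  0.41  1.93 -0.26  0.79  1.06]
```

```bash
python3 -m crank '[-1,0,0,0,0,0,0.12, -1,0,0,0,0,0,0.24, -1,0,0,0,0,0,0.36, -1,0,0,0,0,0,0.48, -1,0,0,0,0,0,0.6, -1,0,0,0,0,0,0.72, -1,0,0,0,0,0,0.8, -1,0,0,0,0,0,0.89, -1,0,0,0,0,0,0.89, -1,0,0,0,0,0,0.89]'; python3 -c "
from h import *
go([0,0,86],0)"
```

```text
time: 9.73
ee_pos: [0.5608, -0.0476, 0.0862]
orientation: [2.102, 2.333, 0.005]
contact_force: [4.1, 6.7, -2.1]
width: 0.0114
gripper_force: 35.0
shift [-0.0119 -0.0075  0.0009] tooly(lock deg) -0.0 tilt [ 0.0029  0.0018 -1.    ]
turn [ 0.0039 -0.0018 -0.0001]
TCP in lock mm [ 1.9  3.  86.2] F [ 4.1  6.7 -2.1] T [ 1.51 -0.86  0.02] w 0.0114 gf 34.986732602119446 t 9.7333 q [-0.43  0.51  0.58  1.94 -0.38  0.8   0.47]
```

```bash
python3 -m crank '[-0.3,0,0,0,0,0,0, -0.3,0,0,0,0,0,0, -0.3,0,0,0,0,0,0, -0.3,0,0,0,0,0,0, -0.3,0,0,-0.1,0,0,0, -0.3,0,0,-0.25,0,0,0, -0.3,0,0,-0.3,0,0,0, -0.3,0,0,-0.3,0,0,0]'; python3 -c "
from h import *
go([0,-119,95],90)"
```

```text
time: 10.4
ee_pos: [0.5613, -0.0509, 0.1644]
orientation: [2.103, 2.328, 0.007]
contact_force: [-0.3, -0.3, -0.7]
width: 0.0323
gripper_force: 0.0
shift [-0.4743 -0.009   0.2778] tooly(lock deg) -0.14 tilt [ 6.6e-03  3.0e-04 -1.0e+00]
turn [ 0.0069 -0.0062  1.997 ]
TCP in lock mm [  2.1  -0.4 164.4] F [-0.3 -0.3 -0.7] T [-0.01 -0.   -0.01] w 0.0323 gf 0.0 t 10.4 q [-0.48  0.4   0.65  1.89 -0.29  0.95  0.4 ]
```

```bash
python3 -m crank '[-0.1,-0.16,0,0,0,0,-0.15, -0.1,-0.32,0,0,0,0,-0.3, -0.1,-0.47,-0.005,0,0,0,-0.45, -0.1,-0.47,-0.005,0,0,0,-0.6, -0.1,-0.47,-0.005,0,0,0,-0.75, -0.1,-0.47,-0.005,0,0,0,-0.9, -0.1,-0.47,-0.005,0,0,0,-1, -0.1,-0.47,-0.005,0,0,0,-1, -0.1,-0.47,-0.005,0,0,0,-1]' |head -1; python3 -m crank '[-0.1,0,0,0,0,0,-0.15, -0.1,0,0,0,0,0,-0.3, -0.1,0,0,0,0,0,-0.45, -0.1,0,0,0,0,0,-0.6, -0.1,0,0,0,0,0,-0.75, -0.1,0,0,0,0,0,-0.9, -0.1,0,0,0,0,0,-1, -0.1,0,0,0,0,0,-1, -0.1,0,0,0,0,0,-1]'|head -1; python3 - <<'E'
from h import *; import cv2
go([0,-119,95],90)
a=vision.camera("top");b=vision.camera("side"); cv2.imwrite("pics/T5.png",a);cv2.imwrite("pics/S5.png",b)
im=np.hstack([cv2.resize(a[150:240,300:390],(400,400),interpolation=cv2.INTER_CUBIC),cv2.resize(b[160:250,305:395],(400,400),interpolation=cv2.INTER_CUBIC)])
cv2.imwrite("pics/p5.png",im)
E
```

```text
time: 11.15
time: 11.9
shift [-0.0077 -0.0092  0.2623] tooly(lock deg) 89.69 tilt [-7.e-04  2.e-04 -1.e+00]
turn [ 0.0004 -0.0008 -0.0069]
TCP in lock mm [  -1.9 -116.7  160.6] F [-1.  -0.2 -0.8] T [0.04 0.02 0.  ] w 0.0412 gf 0.0 t 11.9 q [-0.01  0.41  0.3   1.79 -0.15  0.95  2.03]
```

View pics/p5.png

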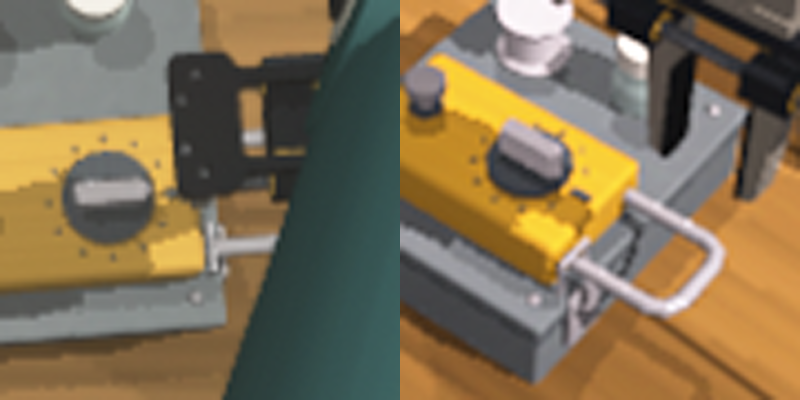

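The dial's nose (152,188 in the top view) points at the index bar. The plunger is up. I'll check the finger position against the crossbar numerically.

```bash
python3 - <<'E'
from h import *
f=lambda P:((proj("side",w(L,P))-[305,160])*4.444+[400,0]).round(0).tolist()
for z in (181,153): print(z,"inner near corners +y,-y",f([[-12,-116.7+20.6,z],[-12,-116.7-20.6,z]]))
print("bow mid, ends, top",f([[0,-119,83],[-16,-119,83],[16,-119,83]]))
print("dial ends",f([[0,-24,122],[0,18,122]]), "top",((proj("top",w(L,[[0,-24,122],[0,18,122],[0,-37,97]]))-[300,150])*4.444).round(0).tolist())
E
```

```text
181 inner near corners +y,-y [[662.0, 155.0], [729.0, 192.0]]
153 inner near corners +y,-y [[658.0, 190.0], [723.0, 227.0]]
bow mid, ends, top [[694.0, 278.0], [678.0, 296.0], [710.0, 261.0]]
dial ends [[561.0, 155.0], [502.0, 121.0]] top [[155.0, 187.0], [76.0, 193.0], [176.0, 192.0]]
```

The dial and bow match the model at angle 0 to within a few pixels. Lowering over the crossbar now, to tips at about 61 mm (TCP ≈41).

```bash
python3 -m crank '[-0.1,-0.005,0,0.14,0,0,0, -0.1,-0.005,0,0.25,0,0,0, -0.1,-0.005,0,0.32,0,0,0, -0.1,-0.005,0,0.38,0,0,0, -0.1,-0.005,0,0.4,0,0,0]' |egrep "pos|cont"; python3 -m crank '[-0.1,0,0,0.03,0,0,0, -0.1,0,0,0.06,0,0,0, -0.1,0,0,0.08,0,0,0, -0.1,0,0,0.08,0,0,0]'|egrep "pos|cont" ; python3 -c "
from h import *
go([0,-116.5,41],90)"
```

```text
ee_pos: [0.5693, -0.1662, 0.0584]
contact_force: [-0.3, -0.0, -0.0]
ee_pos: [0.5707, -0.1667, 0.0405]
contact_force: [0.0, 0.7, -0.7]
shift [-0.0023  0.0002 -0.0022] tooly(lock deg) 89.9 tilt [-8.e-04  2.e-04 -1.e+00]
turn [ 0.0003 -0.0009 -0.0023]
TCP in lock mm [  -0.6 -116.5   40.5] F [ 0.   0.7 -0.7] T [0.01 0.01 0.01] w 0.0414 gf 0.0 t 12.75 q [ 0.03  0.58  0.26  1.86 -0.21  0.73  2.08]
```

```bash
python3 -m crank '[-1,0,0,0,0,0,0, -1,0,0,0,0,0,0, -1,0,0,0,0,0,0, -1,0,0,0,0,0,0, -1,0,0,0,0,0,0, -1,0,0,0,0,0,0]' 30; python3 -c "
from h import *
go([0,-116.5,41],90)"
```

```text
time: 13.25
ee_pos: [0.5714, -0.1679, 0.0415]
orientation: [-0.16, 3.136, -0.002]
contact_force: [0.0, -2.0, 1.6]
width: 0.0091
gripper_force: 30.0
shift [0.0001 0.0054 0.0019] tooly(lock deg) 89.89 tilt [ 0.0013 -0.0014 -1.    ]
turn [-0.0019  0.0015 -0.0025]
TCP in lock mm [   0.  -117.8   41.5] F [ 0.  -2.   1.6] T [-0.52 -0.13  0.08] w 0.0091 gf 29.9994358420372 t 13.25 q [ 0.03  0.58  0.26  1.86 -0.21  0.73  2.08]
```

The crossbar is gripped (about 10 mm). Pulling.

```bash
python3 -m crank '[-1,0,-0.015,0,0,0,0, -1,0,-0.03,0,0,0,0, -1,0,-0.045,0,0,0,0, -1,0,-0.06,0,0,0,0, -1,0,-0.06,0,0,0,0]' 50 |egrep "pos|cont|wid"; python3 -m crank '[-1,0,-0.015,0,0,0,0, -1,0,-0.03,0,0,0,0, -1,0,-0.03,0,0,0,0]'|egrep "pos|cont|wid" ; python3 -c "
from h import *
go([0,-141.8,41],90)"
```

```text
ee_pos: [0.5727, -0.1804, 0.0414]
contact_force: [-2.3, 6.0, 7.0]
width: 0.0085
ee_pos: [0.5734, -0.1873, 0.0414]
contact_force: [-1.7, 6.3, 6.6]
width: 0.0085
shift [-0.     -0.0178  0.0016] tooly(lock deg) 89.96 tilt [-5.e-04  3.e-03 -1.e+00]
turn [ 0.0038 -0.0002 -0.0009]
TCP in lock mm [  -0.  -137.4   41.4] F [-1.7  6.3  6.6] T [1.43 0.4  0.02] w 0.0085 gf 50.00152409076691 t 13.9167 q [ 0.07  0.59  0.26  1.84 -0.21  0.74  2.12]
```

The shackle is past 3 mm, so the lock is free. I'll go on to the stop, easing up slightly.

```bash
for i in 1 2 3 ; do python3 -m crank '[-1,0,-0.004,-0.001,0,0,0, -1,0,-0.008,-0.001,0,0,0, -1,0,-0.008,-0.001,0,0,0]'|egrep "pos|cont|wid"; done ; python3 -c "
from h import *
go([0,-141.8,41],90)"
```

```text
ee_pos: [0.5736, -0.1884, 0.0414]
contact_force: [-1.5, 6.0, 5.8]
width: 0.0084
ee_pos: [0.5737, -0.1901, 0.0414]
contact_force: [-0.8, 7.0, 3.4]
width: 0.0082
ee_pos: [0.5738, -0.1917, 0.0415]
contact_force: [-1.0, 7.5, 3.1]
width: 0.0089
shift [-0.0002 -0.0003  0.0019] tooly(lock deg) 90.02 tilt [-0.0015  0.0044 -1.    ]
turn [ 0.0058 -0.0013  0.0006]
TCP in lock mm [-1.000e-01 -1.417e+02  4.150e+01] F [-1.   7.5  3.1] T [ 1.62  0.23 -0.03] w 0.0089 gf 50.000760555267334 t 14.6667 q [ 0.08  0.59  0.26  1.83 -0.22  0.75  2.13]
```

Force matches the spring near the stop (7.5 N), so I'll pull on until it jumps.

```bash
for i in 1 2 3 ; do python3 -m crank '[-1,0,-0.006,0,0,0,0, -1,0,-0.006,0,0,0,0, -1,0,-0.006,0,0,0,0]'|egrep "pos|cont|wid"; done ; python3 -c "
from h import *
go([0,-141.8,41],90)"
```

```text
ee_pos: [0.5738, -0.1917, 0.0415]
contact_force: [-1.7, 10.2, 4.6]
width: 0.0082
ee_pos: [0.5738, -0.1916, 0.0414]
contact_force: [-2.7, 13.0, 6.4]
width: 0.0086
ee_pos: [0.5738, -0.1916, 0.0414]
contact_force: [-3.1, 15.1, 8.0]
width: 0.0083
shift [-0.0005 -0.0007  0.0016] tooly(lock deg) 90.16 tilt [-0.0041  0.01   -0.9999]
turn [ 0.0132 -0.0038  0.0036]
TCP in lock mm [-1.000e-01 -1.416e+02  4.140e+01] F [-3.1 15.1  8. ] T [3.47 0.75 0.02] w 0.0083 gf 50.004647970199585 t 15.4167 q [ 0.08  0.59  0.25  1.83 -0.22  0.75  2.13]
```

At the stop: position fixed at 24 mm and force rising to 15 N. I'll let it settle and take a final look.

```bash
python3 -m crank '[-1,0,0,0,0,0,0, -1,0,0,0,0,0,0, -1,0,0,0,0,0,0, -1,0,0,0,0,0,0, -1,0,0,0,0,0,0, -1,0,0,0,0,0,0]'|egrep "pos|cont"; python3 - <<'E'
from h import *; import cv2
cv2.imwrite("pics/f.png",cv2.resize(vision.camera("side")[110:270,250:410],(600,600),interpolation=cv2.INTER_CUBIC))
E
```

```text
ee_pos: [0.5738, -0.1916, 0.0414]
contact_force: [-3.7, 15.7, 7.6]
```

View pics/f.png

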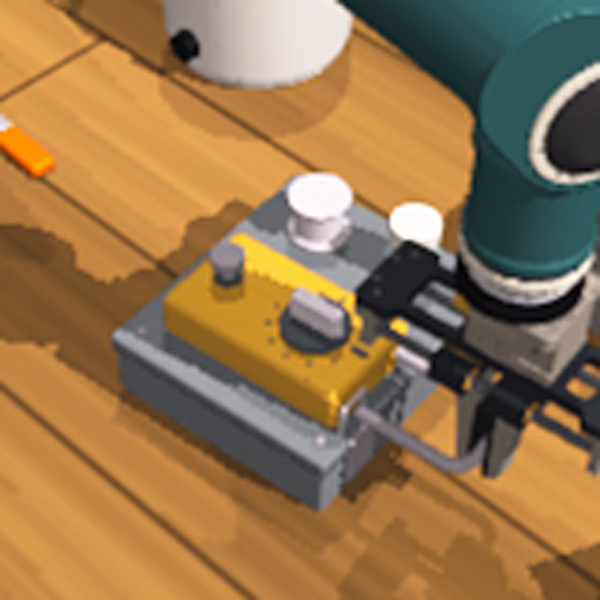

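The shackle is out and held in the fingers (480,450). The dial nose (345,325) faces the index bar, the plunger is up (228,262), and the jar and spool are in place.

```bash
python3 -c "
from plant import close_job
print(close_job())"
```

```text
the job is handed in; nothing more can be done
None
```

The job is handed in: the plunger was pressed to its stop and came back up, the dial rests in the open notch at the index bar, and the shackle is held fully open at its 24 mm stop; the jar and spool were in place in the last picture, though the items on the bench were not rechecked.

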